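Seat the proud sample tube, then start the analyser

TASK

In the orange rack the lilac-capped tube is standing proud: with the fingertips, gently press it straight down until it is fully home, then gently press the green key on the white key box about halfway down or a little more and let it come back up, and withdraw. Do not pull any tube up. Leave the other tubes as they are (the yellow-capped one stands high on purpose), do not press the red or white key, and leave the bottle and beaker standing where they are.

Things in the scene. Friction and masses are not known exactly. Their poses are not given: they have to be found in the camera images.
- rack: Orange tube rack fixed to the table, 84 mm in its x, 134 mm in its y, top plate 65 mm above the table; origin at the centre of its underside. Five of its holes hold a tube: the four corner holes (48 mm apart in x, 96 mm in y) and the middle one of a long side. Which tube stands where varies.
- tube_lilac (a joint): Clear sample tube, 13 mm thick, with a round lilac cap 18 mm wide and high; it only slides up and down in its rack hole, against about 4 N of friction. Joint value in m: 0 = fully home (cap top 105 mm above the table), positive = that much higher. At the start it stands 16 to 28 mm proud. Its mount is sprung: pressed, it also sinks 1 mm per 3 N (up to 8 mm) and comes back.
- tube_lilac_top (a point): The centre of the top of the lilac cap; its z axis points up.
- tube_yellow (a joint): Clear sample tube, 13 mm thick, with a round yellow cap 18 mm wide and high; it only slides up and down in its rack hole, against about 4 N of friction. Joint value in m: 0 = fully home (cap top 105 mm above the table), positive = that much higher. At the start it stands 14 to 24 mm proud, on purpose: it must stay so.
- tube_yellow_top (a point): The centre of the top of the yellow cap; its z axis points up.
- tube_red (a joint): Clear sample tube, 13 mm thick, with a round red cap 18 mm wide and high; it only slides up and down in its rack hole, against about 4 N of friction. Joint value in m: 0 = fully home (cap top 105 mm above the table), positive = that much higher. Starts fully home.
- tube_red_top (a point): The centre of the top of the red cap; its z axis points up.
- tube_grey (a joint): Clear sample tube, 13 mm thick, with a round grey cap 18 mm wide and high; it only slides up and down in its rack hole, against about 4 N of friction. Joint value in m: 0 = fully home (cap top 105 mm above the table), positive = that much higher. Starts fully home.
- tube_grey_top (a point): The centre of the top of the grey cap; its z axis points up.
- tube_green (a joint): Clear sample tube, 13 mm thick, with a round green cap 18 mm wide and high; it only slides up and down in its rack hole, against about 4 N of friction. Joint value in m: 0 = fully home (cap top 105 mm above the table), positive = that much higher. Starts fully home.
- tube_green_top (a point): The centre of the top of the green cap; its z axis points up.
- sleeve_lilac: The thin black ring in the rack's top plate round the hole of the lilac-capped tube, which it carries; origin on the table surface on the tube's axis, z up.
- keybox: White key box of the analyser, fixed to the table, 85 mm in its x, 175 mm in its y, 35 mm high; origin at the centre of its underside. Three round keys stand in a row along its y, 54 mm apart; which colour stands where varies.
- key_green (a joint): The green push key, 28 mm diameter, in a black collar 44 mm wide and 12 mm high. Joint value in m: 0 = released, 0.010 = fully down at a hard stop (about 8 N; 2.4 N starts it moving); it switches at 0.003 (about 4 N) and springs back.
- key_green_top (a point): The centre of the top of the green key, 61 mm above the table when released; z up.
- key_red (a joint): The red push key, 28 mm diameter, in a black collar 44 mm wide and 12 mm high. Joint value in m: 0 = released, 0.010 = fully down at a hard stop (about 8 N; 2.4 N starts it moving); it switches at 0.003 (about 4 N) and springs back.
- key_red_top (a point): The centre of the top of the red key, 61 mm above the table when released; z up.
- key_white (a joint): The white push key, 28 mm diameter, in a black collar 44 mm wide and 12 mm high. Joint value in m: 0 = released, 0.010 = fully down at a hard stop (about 8 N; 2.4 N starts it moving); it switches at 0.003 (about 4 N) and springs back.
- key_white_top (a point): The centre of the top of the white key, 61 mm above the table when released; z up.
- key_green_base: The black collar of the green key, which it carries; origin at the centre of its underside, on the top of the key box (35 mm above the table), z up.
- reagent: Loose amber reagent bottle, 60 mm diameter, 125 mm high, about 0.25 kg; origin at the centre of its underside.
- beaker: Loose white plastic beaker, 54 mm diameter at the rim, 60 mm high; origin at the centre of its underside.

How it is judged:
On the way, in this order (a step that is already met when the one before it is completed fails the run):
1. the lilac-capped tube is pressed home (within 3 mm) (value of joint tube_lilac below 0.003 m), for 0.2 s.
2. the green key is pressed down (3 mm or more of its 10 mm) (value of joint key_green above 0.003 m), for 0.03 s.
3. the green key is released (value of joint key_green below 0.002 m), for 0.1 s.
At the end, for the whole second after the job is handed in: The lilac-capped tube is home within 3 mm, all keys are up (under 2 mm down), the other four tubes are within 4 mm of where they started, and bottle and beaker stand upright within 10 mm of where they started (value of joint tube_lilac below 0.003 m and value of joint each of key_green, key_red, key_white below 0.002 m and distance of each of tube_yellow_top, tube_red_top, tube_grey_top, tube_green_top from where it was at the start of the episode below 0.004 m and distance of each of reagent, beaker from where it was at the start of the episode below 0.01 m and angle between each of reagent, beaker's own z axis and vertical below 0.1 rad); the robot touches nothing.
It fails at once if the lilac-capped tube is pulled up (more than 34 mm above home) (value of joint tube_lilac above 0.034 m).
It fails at once if the lilac-capped tube or the green key is pressed hard (over 40 N) (contact force between any of the fingers, the arm and sleeve_lilac above 40 N or contact force between any of the fingers, the arm and key_green_base above 40 N).
It fails at once if the green key is pressed before the tube is home (value of joint key_green above 0.003 m and value of joint tube_lilac above 0.004 m).
It fails at once if the red or white key is pressed (over 2 mm) (value of joint any of key_red, key_white above 0.002 m).
It fails at once if another tube is moved more than 4 mm, or the bottle or beaker more than 10 mm (not (distance of tube_yellow_top from where it was at the start of the episode below 0.004 m) or not (distance of tube_red_top from where it was at the start of the episode below 0.004 m) or not (distance of tube_grey_top from where it was at the start of the episode below 0.004 m) or not (distance of tube_green_top from where it was at the start of the episode below 0.004 m) or not (distance of reagent from where it was at the start of the episode below 0.01 m) or not (distance of beaker from where it was at the start of the episode below 0.01 m)).
It also fails if it takes over 40 s, if anything falls off the work surface, if the arm or the gripper's body presses on something with over 40 N, if the wrist force passes 120 N, or if a joint passes its speed limit or range.

ROBOT

A 7-joint arm with a two-finger parallel gripper is mounted at the origin on the work surface. World frame = base frame: x ahead of the robot, y to its left, z up, the work surface at z = 0. Lengths are in m, angles in rad, forces in N, time in s.
With the tool pointing down it reaches from about 0.425 to 1.025 m from the base axis. Payload 3.6 kg.
Tool frame: the origin (TCP) lies at the very end of the fingers, on their centre line; the grasp point (between the pads) lies 19 mm behind it (grasp_offset is the distance from the TCP to the grasp point, in m); z points along the fingers, y is the line along which they close (so a half turn about z gives the same grasp; the last joint's range is limited). The gripper opens to 85 mm and grips with 20 to 120 N. Pads are 22 mm wide; open, the fingers measure 114 mm over their backs; the gripper's body (76 mm by 85 mm) begins 54 mm behind the grasp point. The pads swing forward as they close: fully open they stand 13 mm farther back than shut.
Start: joints at [1.097, 0.591, 0.048, 1.609, -0.033, 0.943, -0.034], TCP at [0.269, -0.673, 0.231] pointing down, gripper open.
Joint ranges: [-2.69, 2.69], [-0.47, 2.24], [-1.27, 1.36], [0.19, 2.51], [-1.53, 4.68], [0.08, 2.07], [-3.09, 3.09]. Speed limits (rad/s): [2.57, 2.57, 3.14, 3.14, 3.14, 3.14, 3.14].

INTERFACE

Orientations are given as a unit quaternion [x, y, z, w].
In Python, from cell import * gives the robot as it stands. Calls block until the motion is done:
- goto(position, orientation): joint-space move of the TCP to a pose.
- move_straight(position, rot=None, rate=0.15, until_force=None): straight line of the TCP; rot=None keeps the orientation; rate is the mean speed in m/s. With until_force (N) it stops when the force on the tool has changed by that much, and returns True; else False.
- set_joints(angles): joint-space move.
- grip(opening, f_grip=None): finger opening in m; f_grip is the grip in N (None keeps the last); returns when the fingers have stopped.
- sleep(seconds).
- inverse_kinematics(position, orientation): joint angles nearest the present ones, or None.
- grab_frame(name): name is "scene" or "top" or "wrist"; returns (picture, depth): 480x640x3 uint8, blue, green, red; 480x640 float32, m along the optical axis (not along the pixel's ray), 0 where there is no reading.
- camera_info(name): a dict with "fx", "fy", "cx", "cy" (pixels), "dist" ([k1, k2, p1, p2, k3] as OpenCV has them; the pictures are not rectified), "R" (3x3) and "t" (3): a world point X has camera coordinates R X + t; the wrist camera has in their place "T_tool_cam" (4x4, takes a point from camera to tool coordinates, whose origin is the TCP and whose axes are the flange's). Camera axes: x right, y down, z forward; pixel columns grow to the right and rows downward; lengths in m; the calibration is good to about 2 mm. A picture is of the moment at which its call begins: read the wrist's pose just before it. camera_info takes no time and is no camera call.
A pose or a line that the arm cannot do raises Unreachable and nothing moves.
- job_done(): hands the job in; it is judged then, once.
Trained networks look in the newest picture that a camera, given by its name, has taken for a name from the list of things; names that differ only in an ending like _2 or _b are one class to them, and where a whole thing is asked for, a point or a joint stands for the part that bears it (a point fixed in the world has none). Each returns a list of dicts, best first, with "confidence" (0 to 1); they miss things now and then, are a little off and sometimes report something else, mostly with a low value. They report only what shows in the picture. A call takes as long as a camera call.
- spot_in(camera, target): "location" ([x, y, z] in m, in world coordinates, good to about 4 mm: the middle of the surface that is visible of it).
- cut_out(camera, target): "pixels" (480x640 bool, what is visible of it).
- tip_of(camera, target): "location" ([x, y, z] in m, in world coordinates, good to about 4 mm: a listed point, or the origin of a listed thing).
Readings, each from a call of its own:
- get_time(): time.
- get_joint_pos(): joint angles.
- get_dq(): joint speeds.
- get_effort(): joint torques, N m.
- get_ee_pos(): TCP position.
- get_orientation(): TCP orientation.
- get_contact_force(): force on the tool from outside, world axes, zero at the start.
- get_moment(): the same for the moment, N m.
- get_width(): finger opening in m.
- get_grasp_force(): force on a finger pad.
Only numpy, scipy, OpenCV 4.12 (cv2) and the standard library are available. Lean on these libraries where they do the work, as an engineer would, in place of code of your own. Each camera call takes 0.05 s, during which the arm holds its last target. There are 200 camera calls.

## Working session

There is one attempt and no reset: what is moved stays moved. The work goes in short steps, each a Python script; the robot and the scene stay as the last script left them, time stands still between calls to the robot, and variables do not carry over. Pictures are saved under pics/ and viewed, at most 10 in all, crops included, and the job is handed in when it is done.

```bash
mkdir -p pics; ls
python3 - <<'E'
from cell import *
import cv2, numpy as np
for c in ("scene","top"):
    im,d=grab_frame(c); cv2.imwrite(f"pics/{c}0.png",im)
    for n in ("tube_lilac_top","tube_yellow_top","tube_red_top","tube_grey_top","tube_green_top","key_green_top","key_red_top","key_white_top","reagent","beaker"):
        r=tip_of(c,n); print(c,n,[(np.round(q["location"],3).tolist(),round(q["confidence"],2)) for q in r[:2]])
print(get_time(),get_orientation(),get_width())
E
```

```text
pics
scene tube_lilac_top [([0.479, -0.178, 0.121], 0.54)]
scene tube_yellow_top [([0.474, -0.227, 0.128], 0.82)]
scene tube_red_top [([0.47, -0.273, 0.101], 0.71)]
scene tube_grey_top [([0.527, -0.183, 0.104], 0.57)]
scene tube_green_top [([0.518, -0.278, 0.105], 0.75)]
scene key_green_top [([0.526, 0.234, 0.06], 0.72)]
scene key_red_top [([0.474, -0.224, 0.129], 0.75), ([0.548, 0.127, 0.062], 0.57)]
scene key_white_top [([0.539, 0.185, 0.064], 0.75)]
scene reagent [([0.745, -0.054, 0.001], 0.66)]
scene beaker [([0.72, 0.066, 0.001], 0.62)]
top tube_lilac_top [([0.481, -0.179, 0.122], 0.67), ([0.532, 0.236, 0.064], 0.42)]
top tube_yellow_top [([0.472, -0.227, 0.128], 0.73), ([0.52, -0.278, 0.106], 0.72)]
top tube_red_top [([0.472, -0.277, 0.106], 0.43)]
top tube_grey_top [([0.532, -0.183, 0.107], 0.41)]
top tube_green_top [([0.521, -0.275, 0.105], 0.42)]
top key_green_top [([0.532, 0.236, 0.063], 0.82), ([0.544, 0.182, -0.0], 0.61)]
top key_red_top [([0.547, 0.132, 0.061], 0.49), ([0.721, 0.065, 0.001], 0.21)]
top key_white_top [([0.541, 0.182, 0.064], 0.71)]
top reagent [([0.742, -0.06, -0.001], 0.6), ([0.531, -0.184, 0.104], 0.55)]
top beaker [([0.721, 0.065, 0.001], 0.97), ([0.543, 0.181, 0.004], 0.43)]
1.1 [ 9.81928867e-01  1.89250358e-01 -2.81129793e-05 -1.56060715e-05] 0.08505950082306366
```

View pics/top0.png

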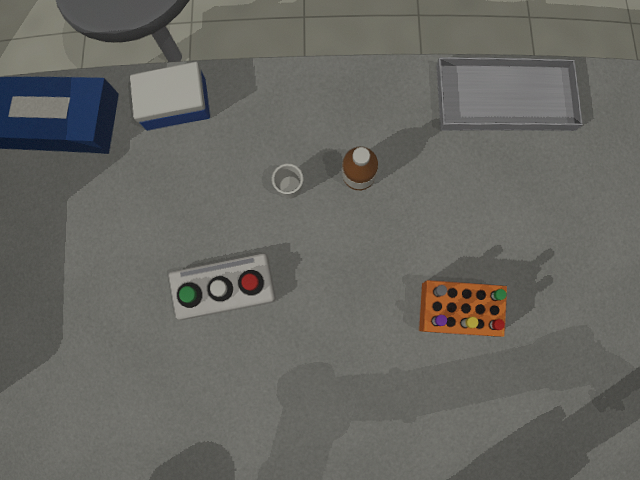

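View pics/scene0.png

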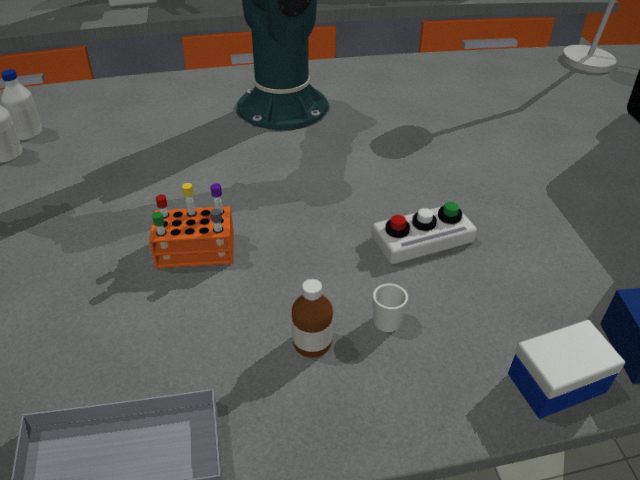

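The top view shows the lilac cap at (441,321) on a rack corner, with yellow at (472,323) and grey at (441,291). The green key is at (189,294) on the left end of the box. This agrees with the network positions and the 48/54 mm spacings. Next I refine with the wrist camera from two places.

```bash
cat > h.py <<'E'
from cell import *
import cv2, numpy as np
from scipy.spatial.transform import Rotation as Ro
DOWN=[1.,0,0,0]
def ray(name, target, pic=None):
    """centre ray (origin, dir) of the target's visible pixels in the wrist camera, plus network readings"""
    T=np.eye(4); T[:3,3]=get_ee_pos(); T[:3,:3]=Ro.from_quat(get_orientation()).as_matrix()
    im,d=grab_frame("wrist"); c=camera_info("wrist")
    if pic: cv2.imwrite(pic,im)
    r=cut_out("wrist",target); p=tip_of("wrist",target)
    print([(np.round(q["location"],4).tolist(),round(q["confidence"],2)) for q in p[:2]])
    if not r: print("no mask"); return None
    m=r[0]["pixels"]; v,u=np.nonzero(m)
    z=d[m]; T=T@c["T_tool_cam"]
    K=np.array([[c["fx"],0,c["cx"]],[0,c["fy"],c["cy"]],[0,0,1]])
    un=cv2.undistortPoints(np.c_[u,v].astype(float)[:,None],K,np.array(c["dist"]))[:,0]
    ok=z>0; P=(np.c_[un,np.ones(len(un))]*z[:,None])[ok]@T[:3,:3].T+T[:3,3]
    zt=np.percentile(P[:,2],95); top=P[P[:,2]>zt-0.004]
    print("conf",round(r[0]["confidence"],2),"n",len(u),"px",round(u.mean()),round(v.mean()),"depth top z",zt.round(4),
      "xy box mid",((top.max(0)+top.min(0))/2)[:2].round(4),"size",np.ptp(top,axis=0)[:2].round(4))
    q=un[ok][P[:,2]>zt-0.004]; q=(q.max(0)+q.min(0))/2
    g=T[:3,:3]@np.r_[q,1]; return T[:3,3],g/np.linalg.norm(g)
def meet(rs):
    A=sum(np.eye(3)-np.outer(g,g) for o,g in rs); b=sum((np.eye(3)-np.outer(g,g))@o for o,g in rs)
    return np.linalg.solve(A,b)
E
python3 - <<'E'
from h import *
rs=[]
goto([0.48,-0.18,0.25],DOWN); grip(0.0)
rs.append(ray("w","tube_lilac_top","pics/w1.png"))
move_straight([0.48,-0.14,0.25]); rs.append(ray("w","tube_lilac_top"))
move_straight([0.44,-0.18,0.25]); rs.append(ray("w","tube_lilac_top"))
print(meet([r for r in rs if r]),get_time(),get_ee_pos(),get_width(),get_contact_force())
E
```

```text
[]
conf 0.72 n 656 px 317 227 depth top z 0.1217 xy box mid [ 0.4801 -0.1766] size [0.0169 0.0176]
[([0.4806, -0.1794, 0.1219], 0.83)]
conf 0.76 n 671 px 369 227 depth top z 0.1217 xy box mid [ 0.4802 -0.1763] size [0.017  0.0175]
[([0.4785, -0.177, 0.1218], 0.96), ([0.5159, -0.2825, 0.1043], 0.55)]
conf 0.65 n 540 px 316 177 depth top z 0.1219 xy box mid [ 0.48   -0.1763] size [0.0176 0.0169]
[ 0.47989811 -0.17641423  0.1178269 ] 5.2 [ 0.44111909 -0.17918056  0.25012222] -0.00020923294883203655 [ 0.18878129  0.08284766 -0.23723939]
```

View pics/w1.png

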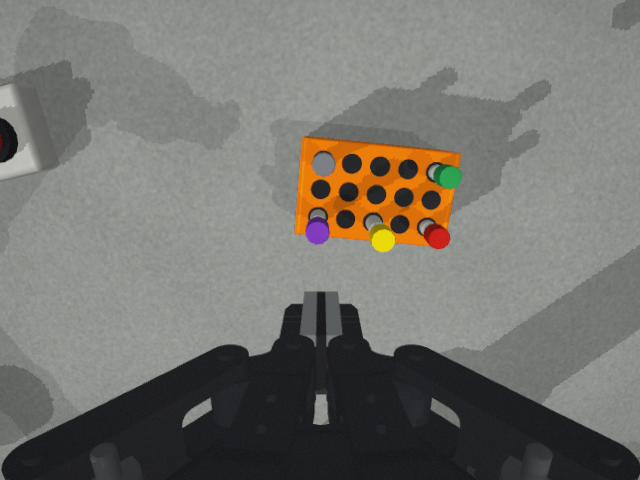

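The wrist view shows the lilac cap at (317,231), clear of the others. Depth and rays agree on about (0.480, -0.177, 0.122), 17 mm proud, which fits the text. Next I press it.

Run:
```python
from h import *
X,Y=0.480,-0.177
move_straight([X,Y,0.25]); move_straight([X,Y,0.135])
print(get_contact_force())
hit=move_straight([X,Y,0.098],rate=0.012,until_force=10)
print(hit,get_ee_pos(),get_contact_force(),get_time()); sleep(0.3)
print(get_ee_pos(),get_contact_force())
move_straight([X,Y,0.25],rate=0.12)
move_straight([X-.02,Y,0.25]); ray("w","tube_lilac_top","pics/w2.png"); print(get_time())
```

```text
[-0.41898228  0.5872856   1.24705097]
True [ 0.4804685  -0.17719684  0.10168799] [-1.29637871  1.40181887  9.99418839] 9.0167
[ 0.48046831 -0.17715999  0.10192862] [-1.24836605  0.44383839  8.83896588]
[([0.4794, -0.1787, 0.1058], 0.84)]
conf 0.61 n 476 px 321 198 depth top z 0.1049 xy box mid [ 0.4799 -0.1765] size [0.0176 0.0167]
11.1417
```

View pics/w2.png

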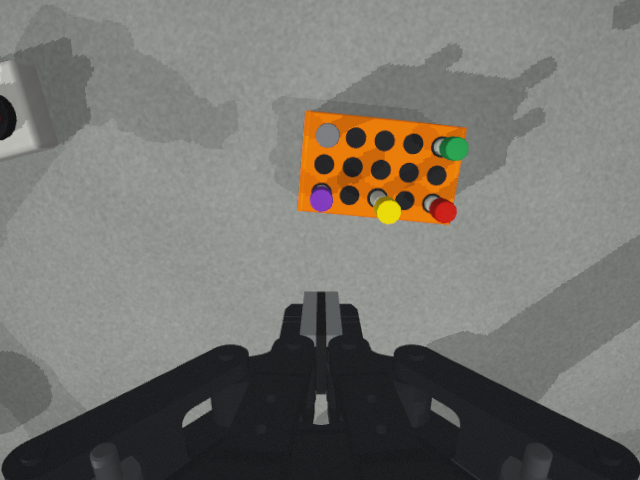

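The lilac cap, now at (321,199), tops out at 0.105: home, with the other tubes unchanged. Next is the green key.

Run:
```python
from h import *
goto([0.53,0.235,0.22],DOWN)
rs=[ray("w","key_green_top","pics/w3.png")]
move_straight([0.50,0.215,0.22]); rs.append(ray("w","key_green_top"))
print(meet([r for r in rs if r]),get_time(),get_contact_force())
```

```text
[([0.531, 0.2363, 0.06], 0.62)]
conf 0.79 n 934 px 317 220 depth top z 0.061 xy box mid [0.5312 0.2366] size [0.0265 0.0259]
[([0.5314, 0.2342, 0.0637], 0.71)]
conf 0.94 n 1028 px 294 183 depth top z 0.061 xy box mid [0.531  0.2364] size [0.027  0.0269]
[0.5309268  0.23655812 0.05563878] 13.3833 [-0.32288839 -0.06208884 -0.23752472]
```

View pics/w3.png

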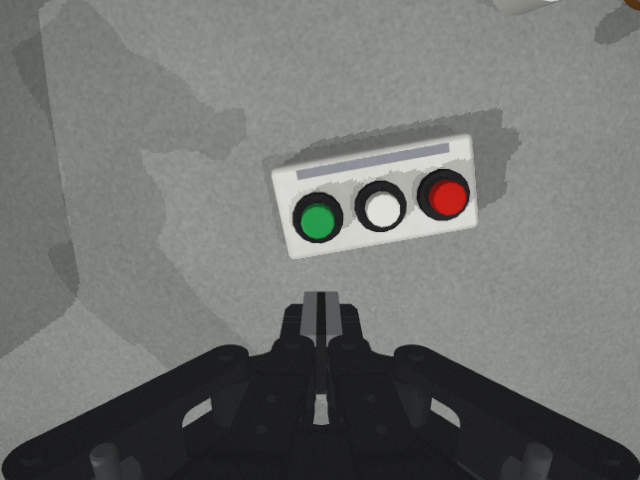

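The green key is at (318,221), top (0.531, 0.236, 0.061), as the text says. Next I press it 6 mm.

Run:
```python
from h import *
X,Y=0.531,0.2364
move_straight([X,Y,0.22]); move_straight([X,Y,0.072])
print(get_contact_force(),get_ee_pos())
hit=move_straight([X,Y,0.055],rate=0.012,until_force=8.5)
sleep(0.2); print(hit,get_ee_pos(),get_contact_force(),get_time())
```

```text
[-0.55814734 -1.23257323 -0.42350656] [0.53160262 0.23669441 0.07282135]
False [0.53093965 0.23634771 0.05529278] [-1.50211443 -0.93341849  5.42622168] 16.6833
```

5.4 N at 5.7 mm down: pressed past halfway. Next I withdraw and check.

Run:
```python
from h import *
move_straight([0.531,0.2364,0.22],rate=0.1); move_straight([0.50,0.215,0.25]); sleep(0.3)
ray("w","key_green_top")
for n in ("tube_lilac_top","tube_yellow_top","reagent","beaker"):
    grab_frame("top"); print(n,[np.round(q["location"],3).tolist() for q in tip_of("top",n)[:1]])
im,_=grab_frame("scene"); cv2.imwrite("pics/s2.png",im)
print(get_time(),get_ee_pos(),get_contact_force())
```

```text
[([0.5314, 0.2333, 0.0602], 0.94)]
conf 0.75 n 834 px 297 179 depth top z 0.0608 xy box mid [0.5307 0.2368] size [0.0268 0.0269]
tube_lilac_top [[0.548, 0.128, 0.061]]
tube_yellow_top [[0.475, -0.227, 0.127]]
reagent [[0.746, -0.06, -0.001]]
beaker [[0.722, 0.063, 0.001]]
19.8583 [0.49999436 0.21500287 0.25004148] [ 0.13844456  0.29548149 -0.26569433]
```

View pics/s2.png

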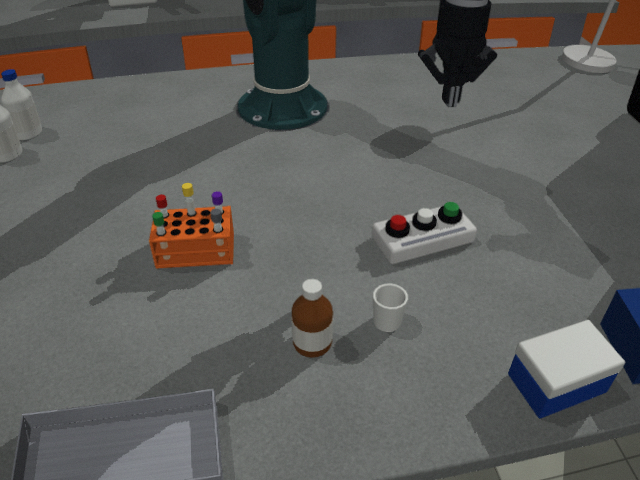

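The lilac cap now sits low at (217,198). Yellow is still high at (187,189), all keys are up, and the bottle and beaker haven't moved. The "lilac" reading at (0.548, 0.128) was the red key, a false report.

```bash
python3 -c "
from cell import *
print(job_done())"
```

```text
the job is handed in; nothing more can be done
None
```

The lilac-capped tube is pressed home (cap top measured at 0.105 m), the green key was pressed about 5.7 mm and came back up, nothing else was seen to move, and the job is handed in at about 20 s; no verdict was returned.

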